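# Load the stage insert, then unlatch and hold up the condenser arm

### The job

Make the microscope ready for its stage to be pushed in: first seat the rectangular insert with the black filter block flat and square, fully down in the pocket of the aluminium stage, and let go of it. Then pull the steel latch blade on the nose of the white condenser arm sideways, away from the nose, against its spring, lift the arm with it so that the nose comes off its ball by about 9 cm, and finish while still holding the arm raised and still. Leave the round insert and the other things where they are.

Things in the scene. Friction and masses are not known exactly. Their poses are not given: they have to be found in the camera images.
- insert_center (a point): The insert to seat: rectangular aluminium plate 84 (its x) x 60 (y) x 10 mm with a black block 40 (x) x 30 (y) mm on its middle, 38 mm high over all, about 160 g. This point is its centre, 19 mm above its underside, z up. Grip the black block across its 30 mm (fingers closing along y, tips above the plate). It fits the pocket either way round.
- pocket (a point): Centre of the FLOOR of the pocket in the fixed aluminium stage block (140 (x) x 110 (y) x 30 mm, black knob on its -y side). Pocket 88 mm along x, 64 mm along y (2 mm clearance all round the insert, 2 mm chamfered mouth), 8 mm deep: floor 22 mm, rim 30 mm above the table. Fully home, the insert's underside lies on the floor.
- ball (a point): Centre of the steel ball (29 mm across) on the fixed ball mount, 66 mm above the table, under the arm's coupler hood. Its x axis points from the ball towards the arm's hinge, y to the side the latch is pulled to, z up. Below the ball is a flat flange that the latch bolt hooks under.
- nose (a point): Centre of the top of the coupler hood, a white 56 x 48 mm box at the free end of the white condenser arm (0.6 kg), 91 mm above the table when the arm is down. The arm runs 240 mm along its x to the hinge, with a white lamp house near the hinge (top 146 mm above the table). Axes as the ball's when down; pitches with the arm.
- latch_grip (a point): Grip point of the latch: upright steel blade beside the hood, 12 mm thick in y, 28 mm wide in x, its top 20 mm above this point; hood top 39 mm below it. When latched it is 36 mm to +y of the ball's axis, 130 mm above the table. The arm carries the latch: pull it to +y, then lift by it. The blade may turn about y between fingers that close along y. Axes as the nose's.
- latch (a joint): Pull of the latch, m: 0 = latched, 0.016 = fully pulled along +y, away from the hood. Spring about 3 N at 0, 8.5 N at 0.016; it springs back when let go. The bolt is clear of the flange from about 0.008.
- tongue (a joint): Angle of the condenser arm, rad: 0 = down on the ball, grows as the nose rises, stop at 0.8. The hinge axis is level, along y, 240 mm from the ball along its x and 80 mm above the table. Locked within about 0.02 while latched; unlatched it falls by its weight (about 3 to 4 N at the nose) when let go.
- round_center (a point): a similar but wrong insert: the same black block on a ROUND aluminium plate 82 mm across; leave it alone. Point at its centre, 19 mm above its underside
- objective: brass objective lens standing upright, 32 mm across, 52 mm high, origin at its foot; bystander
- oil_bottle: small amber bottle, 30 mm across, 65 mm high, origin at its foot; bystander
- eyepiece: black eyepiece standing upright, 38 mm across, 60 mm high, origin at its foot; bystander
- dish_stack: two stacked glass dishes, 60 mm across, 30 mm high, origin at the foot; bystander
- driver: black-handled screwdriver lying flat, 160 mm long, 26 mm thick; origin under its middle; bystander
- slide_box: white plastic slide box 90 x 60 x 35 mm, origin under its centre; bystander
There are look-alikes about, which are no part of the job. What is shaped like the part that bears insert_center but orange or pink is not meant.

How it is judged:
By the outcome, as a careful person would: the job done as asked, in the order asked, and still so for the second after the job is handed in, while the arm keeps its last pose, push and grip.
It also fails if it takes over 58 s, if anything falls off the work surface, if the arm or the gripper's body presses on something with over 40 N, if the wrist force passes 120 N, or if a joint passes its speed limit or range.

### The arm

A 6-joint arm with a two-finger parallel gripper is mounted at the origin on the work surface. World frame = base frame: x ahead of the robot, y to its left, z up, the work surface at z = 0. Lengths are in mm, angles in rad, forces in N, time in s.
With the tool pointing down it reaches from about 350 to 875 mm from the base axis. Payload 4.2 kg.
Tool frame: the origin (TCP) lies at the very end of the fingers, on their centre line; the grasp point (between the pads) lies 19 mm behind it; z points along the fingers, y is the line along which they close (so a half turn about z gives the same grasp; the last joint's range is limited). The gripper opens to 85 mm and grips with 20 to 120 N. Pads are 22 mm wide; open, the fingers measure 114 mm over their backs; the gripper's body (76 mm by 85 mm) begins 54 mm behind the grasp point. The pads swing forward as they close: fully open they stand 13 mm farther back than shut.
Start: joints at [-1.02, 0.385, 0.008, 0, -1.194, -0.259], TCP at [179.814, -598.553, 231.312] pointing down, gripper open.
Joint ranges: [-3.14, 3.14], [-1.21, 2.06], [-1.07, 1.41], [-3.16, 2.05], [-2.99, -0.16], [-3.1, 3.1]. Speed limits (rad/s): [2.79, 2.79, 3.14, 3.14, 3.14, 3.14].

### API

Orientations are given as a unit quaternion [x, y, z, w].
In Python, from bench import arm, optics gives the robot as it stands. The module is installed in compiled form; this text tells all that it offers.
- The arm moves only by the tool step_arm, never from a script. Its argument "motion" is a list of rows, each an object with "dr": the turn, a rotation vector about the tool's x, y, z in units of 8 degrees (1.0 is 8 degrees), a list of three; "slide": the shift along the tool's x, y, z in mm, a list of three; "jaw": the finger opening in mm, from 0 to 85.4. A call has exactly 8 rows; each row is the pose to reach, as a shift and turn from the pose commanded when the call began, along the tool's axes at that moment; what a row does not reach only later rows make up. A row lasts 1/8 s, in which the tool goes at most 62.5 mm and 10.7 degrees, less where a joint would pass 70% of its speed; a pose out of reach is approached as far as the arm can. A call with a gripper value outside its range is refused whole. The fingers move at their own pace and stop on an object; the grip force is fixed at half the most. Time passes only in rows, so rows that repeat a pose let the fingers close, or fill a call up. It gives the time, the measured TCP pose, the force, the opening and the grip force at its end, in the units of the state.
- arm.read_state(): the state, without advancing time (a new reading comes with each control period).
- optics.get_image(name): name is "side" or "top" or "wrist"; returns the picture (400x640x3 uint8, blue, green, red); there is no depth.
- optics.camera_info(name): a dict with "camera_matrix" (3x3 intrinsics, pixels), "k1" (the pictures are not rectified: a ray, as slopes to the right and down, at radius r is drawn at 1 + k1 r^2 times it, then the intrinsics apply), "view" (4x4, takes a point from world to camera coordinates); the wrist camera has in their place "T_tool_cam" (4x4, takes a point from camera to tool coordinates, whose origin is the TCP and whose axes are the flange's). Camera axes: x right, y up, looking along -z (the intrinsics and any distortion apply to the point x, -y, -z); pixel columns grow to the right and rows downward; lengths in mm; the calibration is good to about 2 mm. A picture is of the moment at which its call begins: read the wrist's pose just before it. camera_info takes no time and is no camera call.
- arm.job_done(): hands the job in; it is judged then, once.
The state is a dict: "clock": time; "joints": joint angles; "joint_vel": joint speeds; "joint_efforts": joint torques, N m; "position": TCP position; "ee_rot": TCP orientation; "contact_force": force on the tool from outside, world axes, zero at the start; "wrist_torque": the same for the moment, N m; "gripper_width": finger opening in mm; "grasp_force": force on a finger pad.
Only numpy, scipy, OpenCV 4.12 (cv2) and the standard library are available. Lean on these libraries where they do the work, as an engineer would, in place of code of your own. Each camera call takes 0.05 s, during which the arm holds its last target. There are 200 camera calls.

## Working session

There is one attempt and no reset: what is moved stays moved. The work goes in short steps, Python scripts to look and compute and a tool call to move; the robot and the scene stay as the last step left them, time stands still between calls to the robot, and variables do not carry over. Pictures are saved under pics/ and viewed, at most 12 in all, crops included, and the job is handed in when it is done.

Besides the shell and the picture viewer there is one more tool, called after ">>>" in YAML: its name, and indented under it one key for each argument. step_arm: Moves the arm, as the interface text tells. Its arguments: {"type":"object","properties":{"motion":{"type":"array","items":{"type":"object","properties":{"dr":{"type":"array","items":{"type":"number"}},"slide":{"type":"array","items":{"type":"number"}},"jaw":{"type":"number"}}}}},"required":["motion"]}

```bash
mkdir -p pics; cat > h.py <<'E'
import numpy as np, cv2
from bench import arm, optics
from scipy.spatial.transform import Rotation as R
def snap(n,f):
    s=arm.read_state(); im=optics.get_image(n); cv2.imwrite('pics/'+f,im); return im,s
def cam(n,s=None):
    c=optics.camera_info(n); K=np.array(c['camera_matrix'])
    if n=='wrist':
        T=np.eye(4); T[:3,:3]=R.from_quat(s['ee_rot']).as_matrix(); T[:3,3]=s['position']
        M=T@np.array(c['T_tool_cam'])
    else: M=np.linalg.inv(np.array(c['view']))
    return K,c['k1'],M
def ray(n,uv,s=None):
    K,k,M=cam(n,s); uv=np.atleast_2d(np.array(uv,float))
    d=(np.c_[uv,np.ones(len(uv))]@np.linalg.inv(K).T)[:,:2]; q=d.copy()
    for _ in range(30): q=d/(1+k*(q**2).sum(1,keepdims=True))
    v=np.c_[q[:,0],-q[:,1],-np.ones(len(q))]@M[:3,:3].T
    return M[:3,3],v
def onz(n,uv,z,s=None):
    o,v=ray(n,uv,s); return o+v*((z-o[2])/v[:,2])[:,None]
def proj(n,P,s=None):
    K,k,M=cam(n,s); P=np.atleast_2d(np.array(P,float)); p=(P-M[:3,3])@M[:3,:3]
    q=np.c_[p[:,0],-p[:,1]]/-p[:,2:]; q=q*(1+k*(q**2).sum(1,keepdims=True))
    return (np.c_[q,np.ones(len(q))]@K.T)[:,:2]
def tri(a,b):
    (o1,v1),(o2,v2)=a,b; v1=v1[0];v2=v2[0]
    t=np.linalg.lstsq(np.c_[v1,-v2],o2-o1,rcond=None)[0]; p,q=o1+t[0]*v1,o2+t[1]*v2
    return (p+q)/2,np.linalg.norm(p-q)
E
python3 - <<'E'
from h import *
for n in('top','side','wrist'):
    im,s=snap(n,n+'0.png')
    K,k,M=cam(n,s); print(n,K[0,0],k,M.round(2).tolist())
print(s)
E
```

```text
top 502.9711940091223 -0.0063487966376325105 [[0.04, 0.97, -0.22, 235.74], [-1.0, 0.04, -0.01, -21.13], [-0.0, 0.22, 0.98, 1473.38], [0.0, 0.0, 0.0, 1.0]]
side 393.11229962811564 -0.020023669968622322 [[0.99, 0.05, -0.15, 323.18], [-0.15, 0.49, -0.86, -1185.97], [0.03, 0.87, 0.49, 793.26], [0.0, 0.0, 0.0, 1.0]]
wrist 296.27816360897594 -0.03852389883889887 [[-0.29, -0.92, -0.26, 112.91], [0.96, -0.28, -0.08, -619.0], [0.0, -0.27, 0.96, 372.76], [0.0, 0.0, 0.0, 1.0]]
{'clock': 0.1, 'joints': array([-1.02044570e+00,  3.85500007e-01,  6.80448491e-03, -4.37603499e-04,
       -1.19399226e+00, -2.58612932e-01]), 'joint_vel': array([-5.78167571e-04, -1.07801713e-03,  3.18702729e-03,  1.35619465e-03,
        4.26319270e-04,  6.02397130e-05]), 'joint_efforts': array([-1.01490747e-03, -3.93318057e+01,  1.88929957e+01,  4.19794679e+00,
       -2.52648766e-03,  5.82777389e-06]), 'position': array([ 179.64712952, -598.10287805,  230.33473088]), 'ee_rot': array([-1.45272192e-01,  9.89391255e-01,  9.49448804e-04, -1.85218775e-04]), 'contact_force': array([-0.48480287, -0.44078273,  0.86944516]), 'wrist_torque': array([ 0.00110633, -0.01993126,  0.00988755]), 'grasp_force': 0.0, 'gripper_width': 85.5206608978153}
```

View pics/top0.png

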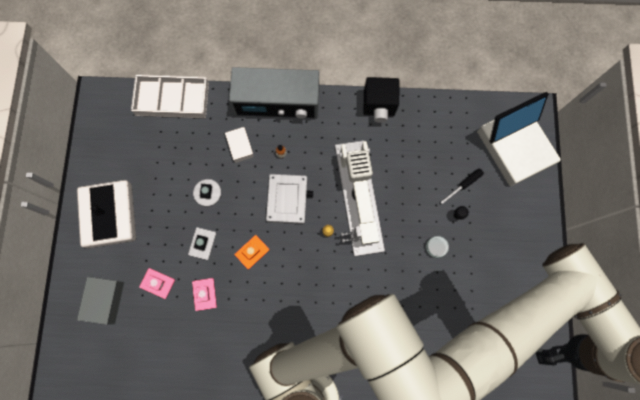

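View pics/side0.png

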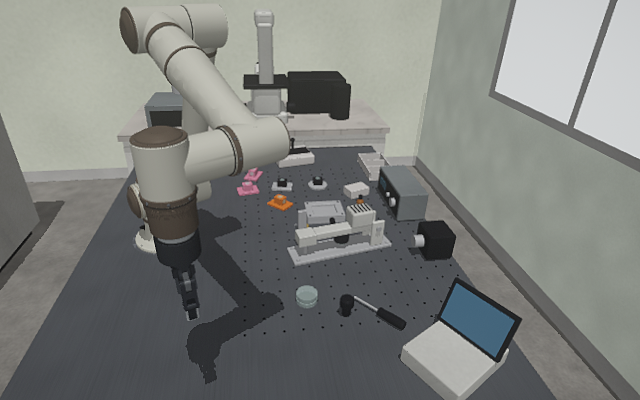

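The top view shows these candidates for the insert: a silver rectangular plate with a black block at (202,243), a silver round one at (206,192), an orange one at (252,251), and pink ones at (156,283) and (204,294). I choose (202,243). The stage is at (288,198), the condenser arm runs from (358,155) to (368,240), and the latch is at about (345,238). I'll check the choice in a close crop.

```bash
python3 - <<'E'
from h import *
im=cv2.imread('pics/top0.png'); 
cv2.imwrite('pics/c1.png',cv2.resize(im[130:310,130:400],None,fx=2.9,fy=2.9,interpolation=cv2.INTER_CUBIC))
for n,uv,z in(('ins',(201,241),38),('pocket',(287,198),22),('stagecorn',(268,177),30),('stagecorn',(306,177),30),('nose',(370,233),91),('hinge',(355,165),80),('latch',(343,238),150),('armfoot',(385,252),0)):
    print(n,onz('top',uv,z).round(0)[0])
print(optics.camera_info('wrist')['T_tool_cam'])
E
```

```text
ins [430. 311.  38.]
pocket [570.  71.  22.]
stagecorn [630. 130.  30.]
stagecorn [635.  17.  30.]
nose [ 463. -169.   91.]
hinge [ 662. -124.   80.]
latch [438. -91. 150.]
armfoot [ 424. -223.    0.]
[[ 3.31384541e-05  9.61715046e-01  2.74051399e-01  6.99397167e+01]
 [ 9.99999903e-01  8.87340855e-05 -4.32310714e-04 -5.51338553e-01]
 [-4.40077419e-04  2.74051387e-01 -9.61714949e-01 -1.42418041e+02]
 [ 0.00000000e+00  0.00000000e+00  0.00000000e+00  1.00000000e+00]]
```

View pics/c1.png

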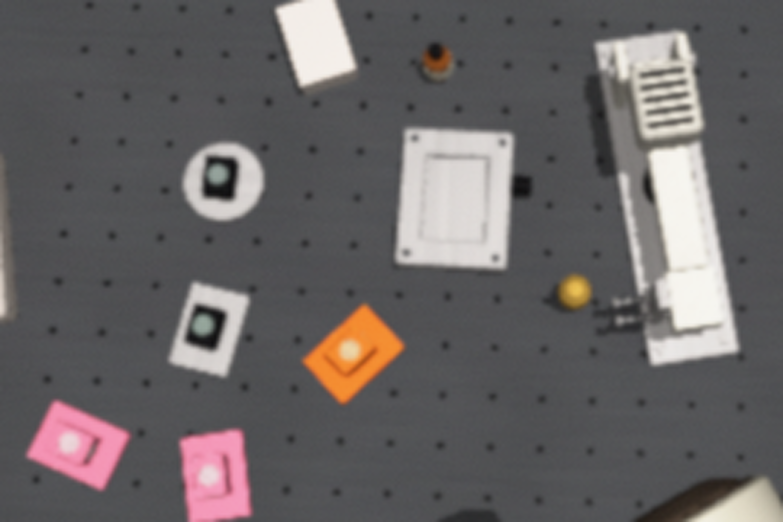

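The crop confirms it: the silver rectangular plate with the black block is at crop (207,330). The round one is at (220,180), the objective stands close to the latch at crop (575,290), and the latch parts are at crop (625,312). Next I'll move to a close wrist view of the nose.

```bash
cat >> h.py <<'E'
def go(p,yaw=None,tilt=None):
    "slide and dr (8deg units) from measured pose to p with tool x at world yaw deg, z down"
    s=arm.read_state(); A=R.from_quat(s['ee_rot']); d=np.array(p)-s['position']
    y=np.radians(yaw); x=np.array([np.cos(y),np.sin(y),0]); z=np.array([0,0,-1.]); B=R.from_matrix(np.c_[x,np.cross(z,x),z])
    print('pos',s['position'].round(1),'slide',A.inv().apply(d).round(1),'dr',(np.degrees((A.inv()*B).as_rotvec())/8).round(3),'F',s['contact_force'].round(1),'w',round(s['gripper_width'],1),'gf',round(s['grasp_force'],1),'t',round(s['clock'],2))
E
python3 -c "
from h import *
go((455,-200,270),180)"
```

```text
pos [ 179.7 -598.1  230.5] slide [-378.2  302.2  -39.1] dr [ 0.012 -0.003  2.089] F [ 0.2  0.4 -0.1] w 85.4 gf 0.0 t 0.15
```

>>> step_arm:
  motion:
    - {"slide":[-46,37,-5],"dr":[0,0,0.26],"jaw":85}
    - {"slide":[-94,75,-10],"dr":[0,0,0.52],"jaw":85}
    - {"slide":[-142,113,-15],"dr":[0,0,0.8],"jaw":85}
    - {"slide":[-190,151,-20],"dr":[0,0,1.05],"jaw":85}
    - {"slide":[-238,189,-25],"dr":[0,0,1.3],"jaw":85}
    - {"slide":[-286,227,-30],"dr":[0,0,1.6],"jaw":85}
    - {"slide":[-334,265,-35],"dr":[0,0,1.85],"jaw":85}
    - {"slide":[-378,302,-39],"dr":[0,0,2.09],"jaw":85}

```text
clock: 1.15
position: [455.8, -198.6, 270.5]
ee_rot: [0.0, 1.0, -0.0, 0.0]
contact_force: [0.7, -1.1, 0.5]
gripper_width: 84.7
grasp_force: 0.0
```

```bash
python3 - <<'E'
from h import *
im,s=snap('wrist','w1.png'); print(s['position'],s['ee_rot'],s['clock'])
import json; json.dump({k:list(s[k]) for k in('position','ee_rot')},open('w1.json','w'))
go((455,50,300),180)
E
```

```text
[ 455.77261277 -198.63980714  270.52964226] [ 3.24588559e-04  9.99999933e-01 -9.59247501e-06  1.71839233e-04] 1.15
pos [ 459.2 -195.   270.9] slide [  3.3 245.  -29. ] dr [0.005 0.025 0.024] F [1.  2.5 0.5] w 85.0 gf 0.0 t 1.2
```

View pics/w1.png

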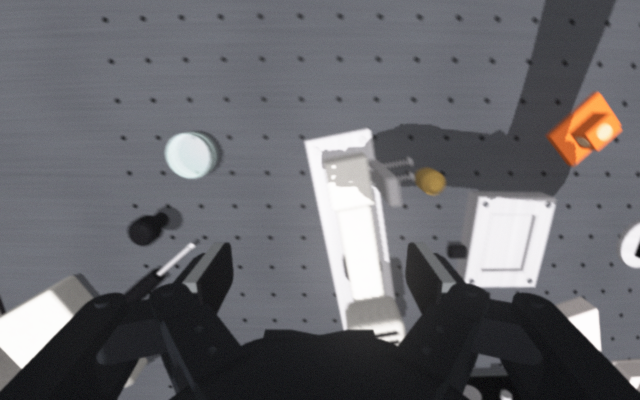

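The wrist view shows the hood at (350,170), the latch blade at about (390,185), and the brass objective at (430,182), 50 px from the hood. The stage pocket is at (510,235). The arm was still settling during this picture, so I'll go on to a view of the stage and insert.

>>> step_arm:
  motion:
    - {"slide":[0,60,-3],"dr":[0,0,0],"jaw":85}
    - {"slide":[-5,120,-6],"dr":[0,0,0],"jaw":85}
    - {"slide":[-8,180,-9],"dr":[0,0,0],"jaw":85}
    - {"slide":[-10,240,-12],"dr":[0,0,0],"jaw":85}
    - {"slide":[-12,300,-15],"dr":[0,0,0],"jaw":85}
    - {"slide":[-15,360,-15],"dr":[0,0,0],"jaw":85}
    - {"slide":[-15,380,-15],"dr":[0,0,0],"jaw":85}
    - {"slide":[-15,380,-15],"dr":[0,0,0],"jaw":85}

```text
clock: 2.2
position: [469.7, 180.2, 284.8]
ee_rot: [-0.001, 1.0, -0.0, -0.001]
contact_force: [-0.0, -0.4, 0.5]
gripper_width: 85.1
grasp_force: 0.0
```

```bash
python3 - <<'E'
from h import *
im,s=snap('wrist','w2.png'); s2=arm.read_state(); print(s['position'],s2['position'],s['ee_rot'],s['clock'])
import json; json.dump({k:list(s[k]) for k in('position','ee_rot')},open('w2.json','w'))
E
```

```text
[469.66164015 180.22211227 284.75010781] [469.67599369 179.18773476 284.92027607] [-9.94727743e-04  9.99999273e-01 -3.75638231e-04 -5.67820597e-04] 2.2
```

View pics/w2.png

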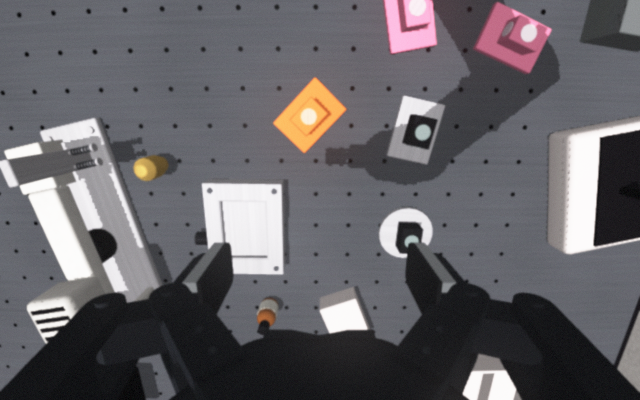

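The wrist view shows the insert plate at about (416,130) with its block at (420,128), the stage at (244,228) with its pocket rectangle from (220,200) to (268,258), the round insert at (406,232), and the orange look-alike at (310,115). Now I'll measure.

```bash
cat > m.py <<'E'
from h import *
import json
def rectfit(im,roi,thr,n,z,s,block=False):
    x0,y0,x1,y1=roi; c=cv2.resize(im[y0:y1,x0:x1],None,fx=6,fy=6,interpolation=cv2.INTER_CUBIC)
    hsv=cv2.cvtColor(c,cv2.COLOR_BGR2HSV)
    m=((hsv[...,2]<thr) if block else ((hsv[...,2]>thr)&(hsv[...,1]<70))).astype(np.uint8)*255
    m=cv2.morphologyEx(m,cv2.MORPH_OPEN,np.ones((7,7)))
    cs=cv2.findContours(m,cv2.RETR_EXTERNAL,cv2.CHAIN_APPROX_NONE)[0]; c=max(cs,key=cv2.contourArea)[:,0]
    px=(c+.5)/6-.5+np.array([x0,y0]); W=onz(n,px,z,s)[:,:2]
    r=cv2.minAreaRect(((W-W.mean(0))).astype(np.float32)); b=cv2.boxPoints(r)+W.mean(0)
    e=b[1]-b[0]; f=b[2]-b[1]; 
    if np.hypot(*f)>np.hypot(*e): e,f=f,e
    print(n,roi,'centre',b.mean(0).round(1),'size',np.hypot(*e).round(1),np.hypot(*f).round(1),'long axis deg',np.degrees(np.arctan2(e[1],e[0])).round(1)%180,'px box',(px.min(0)).round(1),px.max(0).round(1))
    return b.mean(0)
E
python3 - <<'E'
from m import *
im=cv2.imread('pics/w2.png'); s=json.load(open('w2.json'))
hsv=cv2.cvtColor(im,cv2.COLOR_BGR2HSV)
print(hsv[130,385:455,2],hsv[228,195:295,2])
for t in(110,130): rectfit(im,(380,85,455,175),t,'wrist',10,s)
for t in(130,160): rectfit(im,(190,170,300,290),t,'wrist',30,s)
rectfit(im,(398,108,440,155),60,'wrist',38,s,True)
E
```

```text
[ 98  98  95  86  81  77  80  85 104 139 155 156 159 159 157 155 157 156
 160 145 101  49  32  29  32  30  32  32  34  54 112 173 189 194 194 190
 191 193 191 191 193 189 192 189 173 125  62  38  48  97 139 146 123  88
  70  69  66  69  69  68  65  66  68  64  69  68  64  67  68  70] [113 111 114 114 112 108  94  89  85  90 121 199 237 242 242 242 243 243
 243 243 243 243 244 243 240 234 202 164 139 190 235 242 243 241 241 242
 243 244 242 242 242 244 243 243 244 243 242 243 242 242 242 242 242 241
 242 244 244 244 244 245 244 243 243 242 242 242 242 241 242 241 240 236
 238 243 243 243 243 243 243 243 243 242 243 243 244 243 228 172 114  90
  84  83  86 101 113 117 120 116 116 119]
wrist (380, 85, 455, 175) centre [417.7 318.2] size 108.0 84.3 long axis deg 179.0 px box [386.9  84.6] [454.4 163.8]
wrist (380, 85, 455, 175) centre [424.3 312.3] size 84.2 60.3 long axis deg 168.3 px box [387.6  94.6] [443.8 162.9]
wrist (190, 170, 300, 290) centre [566.9  70.7] size 144.0 113.5 long axis deg 179.4 px box [200.6 181.9] [283.8 274.9]
wrist (190, 170, 300, 290) centre [566.8  70.7] size 142.0 111.9 long axis deg 179.2 px box [201.1 182.4] [283.1 274.2]
wrist (398, 108, 440, 155) centre [424.5 309.1] size 38.0 35.2 long axis deg 167.8 px box [402.9 115.1] [435.9 147.9]
```

```bash
python3 -c "
from h import *
go((424,312,120),168.3)"
```

```text
pos [469.7 179.2 284.9] slide [ 45.4 133.  164.9] dr [-0.007 -0.006  1.467] F [-0.5 -1.   0.4] w 85.2 gf 0.0 t 2.25
```

>>> step_arm:
  motion:
    - {"slide":[12,36,44],"dr":[0,0,0.4],"jaw":85}
    - {"slide":[24,72,88],"dr":[0,0,0.8],"jaw":85}
    - {"slide":[36,106,130],"dr":[0,0,1.2],"jaw":85}
    - {"slide":[45,133,165],"dr":[0,0,1.47],"jaw":85}
    - {"slide":[45,133,165],"dr":[0,0,1.47],"jaw":85}
    - {"slide":[45,133,165],"dr":[0,0,1.47],"jaw":85}
    - {"slide":[45,133,165],"dr":[0,0,1.47],"jaw":85}
    - {"slide":[45,133,165],"dr":[0,0,1.47],"jaw":85}

```text
clock: 3.25
position: [425.7, 312.1, 121.5]
ee_rot: [0.103, 0.995, 0.001, 0.001]
contact_force: [-1.3, -0.2, 0.2]
gripper_width: 85.1
grasp_force: 0.0
```

```bash
python3 - <<'E'
from m import *
im,s=snap('wrist','w3.png'); go((424,312,13),168.3)
P=proj('wrist',[[424,312,10]],s)[0]; print(P)
x,y=P.astype(int)
for t in(130,160):
  b=rectfit(im,(x-90,y-120,x+90,y+120),t,'wrist',10,s)
rectfit(im,(x-35,y-55,x+45,y+55),70,'wrist',38,s,True)
E
```

```text
pos [425.5 312.1 121.3] slide [  1.5  -0.6 108.3] dr [ 0.012  0.006 -0.014] F [-0.3  0.1 -0. ] w 84.6 gf 0.0 t 3.3
[318.84681212 190.02679562]
wrist (np.int64(228), np.int64(70), np.int64(408), np.int64(310)) centre [425.6 313.4] size 85.5 61.7 long axis deg 168.4 px box [285.1 142.9] [355.6 235.9]
wrist (np.int64(228), np.int64(70), np.int64(408), np.int64(310)) centre [425.5 313.4] size 84.2 60.5 long axis deg 168.2 px box [285.8 143.6] [354.2 235.1]
wrist (np.int64(283), np.int64(135), np.int64(363), np.int64(245)) centre [422.7 314.2] size 42.5 28.6 long axis deg 168.1 px box [303.1 170.8] [339.6 222.1]
```

View pics/w3.png

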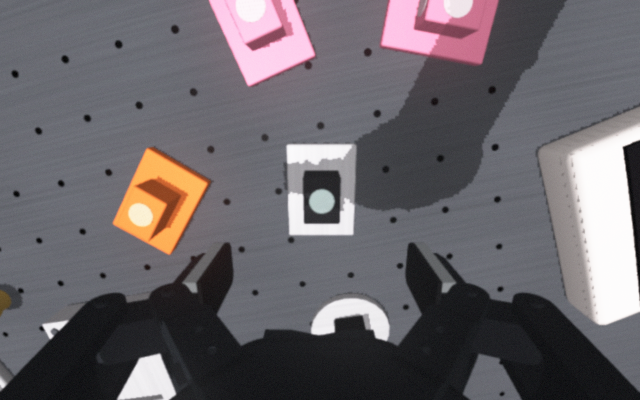

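The picture shows the insert centred at (320,189) between the fingers, square to the tool. The round one at (350,320) is clear. Going down to grip.

>>> step_arm:
  motion:
    - {"slide":[0,0.7,35],"dr":[0,0,0],"jaw":85}
    - {"slide":[0,1.3,70],"dr":[0,0,0],"jaw":85}
    - {"slide":[0,1.3,100],"dr":[0,0,0],"jaw":85}
    - {"slide":[0,1.3,109],"dr":[0,0,0],"jaw":85}
    - {"slide":[0,1.3,109],"dr":[0,0,0],"jaw":85}
    - {"slide":[0,1.3,109],"dr":[0,0,0],"jaw":60}
    - {"slide":[0,1.3,109],"dr":[0,0,0],"jaw":22}
    - {"slide":[0,1.3,109],"dr":[0,0,0],"jaw":22}

```text
clock: 4.3
position: [425.5, 314.0, 12.0]
ee_rot: [0.102, 0.995, 0.001, 0.0]
contact_force: [-0.3, 0.7, -1.0]
gripper_width: 31.7
grasp_force: 0.0
```

>>> step_arm:
  motion:
    - {"slide":[0,0,0],"dr":[0,0,0],"jaw":22}
    - {"slide":[0,0,0],"dr":[0,0,0],"jaw":22}
    - {"slide":[0,0,0],"dr":[0,0,0],"jaw":22}
    - {"slide":[0,0,-10],"dr":[0,0,0],"jaw":22}
    - {"slide":[0,0,-40],"dr":[0,0,0],"jaw":22}
    - {"slide":[0,0,-80],"dr":[0,0,0],"jaw":22}
    - {"slide":[0,0,-110],"dr":[0,0,0],"jaw":22}
    - {"slide":[0,0,-110],"dr":[0,0,0],"jaw":22}

```text
clock: 5.3
position: [426.0, 314.6, 123.7]
ee_rot: [0.102, 0.995, 0.002, 0.001]
contact_force: [0.9, 0.0, -2.2]
gripper_width: 29.0
grasp_force: 59.9
```

```bash
python3 -c "
from h import *
s=arm.read_state();print(s['wrist_torque'])
go((567,70.7,120),179.2)"
```

```text
[-0.06726696  0.01190895 -0.0013989 ]
pos [426.  314.6 123.7] slide [-187.8 -210.1    3.1] dr [ 0.033  0.019 -1.37 ] F [ 0.9  0.  -2.2] w 29.0 gf 59.9 t 5.3
```

>>> step_arm:
  motion:
    - {"slide":[-40,-31,-10],"dr":[0,0,-0.2],"jaw":22}
    - {"slide":[-82,-63,-20],"dr":[0,0,-0.45],"jaw":22}
    - {"slide":[-126,-97,-27],"dr":[0,0,-0.7],"jaw":22}
    - {"slide":[-170,-131,-27],"dr":[0,0,-0.95],"jaw":22}
    - {"slide":[-214,-165,-27],"dr":[0,0,-1.2],"jaw":22}
    - {"slide":[-254,-196,-27],"dr":[0,0,-1.37],"jaw":22}
    - {"slide":[-254,-196,-27],"dr":[0,0,-1.37],"jaw":22}
    - {"slide":[-254,-196,-27],"dr":[0,0,-1.37],"jaw":22}

```text
clock: 6.3
position: [632.7, 69.8, 146.4]
ee_rot: [0.007, 1.0, -0.0, -0.002]
contact_force: [-0.1, 0.4, -1.2]
gripper_width: 28.9
grasp_force: 60.0
```

```bash
python3 - <<'E'
from m import *
im,s=snap('wrist','w4.png'); go((567,70.7,120),179.2)
json.dump({k:list(s[k]) for k in('position','ee_rot')},open('w4.json','w'))
P=proj('wrist',[[567,70.7,30]],s)[0]; print(P)
E
```

```text
pos [632.7  70.4 147. ] slide [65.6 -0.6 27.1] dr [-0.004 -0.02   0.002] F [-0.3  0.7 -1.9] w 29.1 gf 60.0 t 6.35
[319.57746443 116.21768104]
```

View pics/w4.png

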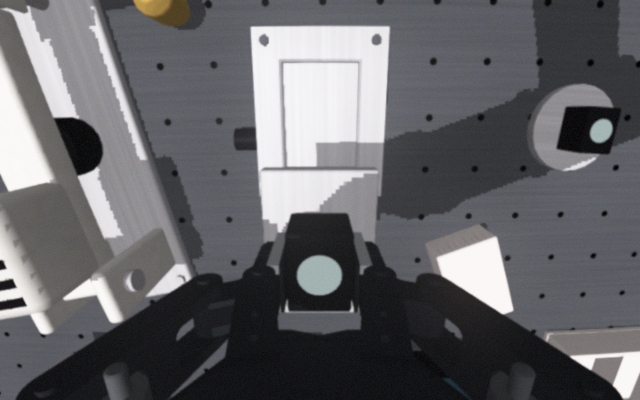

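The picture shows the stage from (252,27) to (388,...), the pocket mouth's left edge at x≈281, right edge at x≈360 and top edge at y≈61. The held insert's plate front edge is at y≈169. Now the edges at subpixel accuracy.

```bash
python3 - <<'E'
from m import *
im=cv2.imread('pics/w4.png'); s=json.load(open('w4.json')); g=cv2.cvtColor(im,cv2.COLOR_BGR2GRAY).astype(float)
np.set_printoptions(linewidth=250)
print('L',g[80:130,245:295].mean(0).astype(int)); print('R',g[80:130,350:395].mean(0).astype(int)); print('T',g[20:72,295:345].mean(1).astype(int)); print('P',g[160:176,275:320].mean(1).astype(int))
def col(r0,r1,c0,c1,sgn):  # strongest edge per row -> points
    d=sgn*np.diff(cv2.GaussianBlur(g,(0,0),.8)[r0:r1,c0:c1],axis=1); j=d.argmax(1); o=[]
    for i,k in enumerate(j):
        w=np.clip(d[i,max(k-1,0):k+2],0,None); o.append((c0+.5+(w*np.arange(max(k-1,0),k+2)[:len(w)]).sum()/w.sum(),r0+i))
    return np.array(o)
def line(n,p,z):
    W=onz('wrist',p,z,s)[:,:2]; vx,vy,x,y=cv2.fitLine(W.astype(np.float32),cv2.DIST_HUBER,0,.1,.01).ravel()
    if abs(vy)>abs(vx): a=vx/vy; print(n,'x at y=71:',round(x+(71-y)*a,1),'slope deg',round(np.degrees(a),2))
    else: a=vy/vx; print(n,'y at x=567:',round(y+(567-x)*a,1),'slope deg',round(np.degrees(a),2))
line('stageL',col(70,125,246,262,1),30); line('stageR',col(70,125,380,394,-1),30)
line('mouthL',col(70,135,274,283,-1),30); line('floorL',col(70,135,280,290,1),28)
line('mouthR',col(70,135,357,368,1),30); line('floorR',col(70,135,352,361,-1),28)
gT=g; g=g.T.copy()
t=lambda a:a[:,::-1]
line('stageT',t(col(272,366,20,32,1)),30); line('mouthT',t(col(290,350,52,62,-1)),30); line('floorT',t(col(290,350,60,68,1)),28)
z=s['position'][2]-2
line('plateTop',t(col(275,320,160,168,-1)),z); line('plateEdge2',t(col(275,320,167,175,1)),z)
print(s['position'])
E
```

```text
L [ 98  98  99  99  99  99 100 103 124 168 212 237 243 244 242 242 242 243 244 243 243 243 244 244 243 243 243 243 243 243 243 243 242 239 230 208 182 161 160 192 226 240 243 244 244 243 242 242 242 243]
R [236 236 237 237 236 234 224 203 199 210 223 233 236 236 235 235 235 236 237 237 236 236 236 235 234 234 234 234 234 234 235 236 236 235 226 195 144 106 102 104 104 104 104 104 104]
T [101 100 100 101 106 140 199 231 236 236 236 236 237 237 237 237 237 237 237 237 237 237 237 237 237 238 238 238 238 238 238 238 239 239 239 239 239 237 229 209 194 174 182 225 239 241 241 241 241 241 242 242]
P [225 225 225 224 224 219 185 135 115 131 176 211 229 235 237 237]
stageL y at x=567: 15.6 slope deg -0.83
stageR y at x=567: 126.1 slope deg -0.56
mouthL y at x=567: 37.7 slope deg -0.71
floorL y at x=567: 40.9 slope deg 0.05
mouthR y at x=567: 104.3 slope deg -0.73
floorR y at x=567: 101.7 slope deg -0.96
stageT x at y=71: 497.0 slope deg 0.82
mouthT x at y=71: 521.9 slope deg 1.85
floorT x at y=71: 524.3 slope deg 0.87
plateTop x at y=71: 589.3 slope deg 0.73
plateEdge2 x at y=71: 591.1 slope deg 0.82
[632.66025279987, 69.78498936863149, 146.3812925005164]
```

```bash
python3 - <<'E'
from m import *
im=cv2.imread('pics/w4.png'); s=json.load(open('w4.json')); g=cv2.cvtColor(im,cv2.COLOR_BGR2GRAY).astype(int)
np.set_printoptions(linewidth=250)
for r in(174,182,190): print(r,g[r,250:275],g[r,368:392])
for p in((262,174),(378,174)): print(onz('wrist',p,144.4,s).round(1))
go((567.1,71,60),179.25)
E
```

```text
174 [101  99  96 101  99 102 103 121 162 196 212 229 238 240 240 240 241 241 242 243 242 241 239 240 239] [153 153 154 155 154 151 154 152 152 143 136 143 145 128  94  69  66  65  61  64  66  61  60  64]
182 [101  96  98  99 101 100 100 104 137 190 219 228 235 239 241 240 241 241 242 242 242 241 239 239 238] [144 142 142 140 143 144 145 143 140 136 139 146 141 110  80  66  65  61  63  61  65  62  64  64]
190 [ 96  98 100 100  98 100  99 100 119 161 192 210 231 238 240 239 240 240 240 241 241 240 239 239 238] [142 144 143 142 140 140 143 142 136 134 140 144 127  97  69  59  64  61  61  61  58  63  62  62]
[[592.9  41.5 144.4]]
[[593.7  99.3 144.4]]
pos [632.7  70.4 147. ] slide [65.3 -0.3 87.1] dr [-0.004 -0.02  -0.005] F [-0.3  0.7 -1.9] w 29.1 gf 60.0 t 6.35
```

>>> step_arm:
  motion:
    - {"slide":[20,0,10],"dr":[0,0,0],"jaw":22}
    - {"slide":[45,0,35],"dr":[0,0,0],"jaw":22}
    - {"slide":[65.3,0,60],"dr":[0,0,0],"jaw":22}
    - {"slide":[65.3,0,87],"dr":[0,0,0],"jaw":22}
    - {"slide":[65.3,0,87],"dr":[0,0,0],"jaw":22}
    - {"slide":[65.3,0,87],"dr":[0,0,0],"jaw":22}
    - {"slide":[65.3,0,87],"dr":[0,0,0],"jaw":22}
    - {"slide":[65.3,0,87],"dr":[0,0,0],"jaw":22}

```text
clock: 7.35
position: [569.2, 71.2, 62.2]
ee_rot: [0.007, 1.0, 0.0, 0.001]
contact_force: [-0.3, -0.4, -0.9]
gripper_width: 29.0
grasp_force: 59.9
```

```bash
python3 - <<'E'
from m import *
for i in range(2): optics.get_image('side'); go((567.1,71,34),179.25)
E
```

```text
pos [569.1  71.1  62. ] slide [ 2.  -0.1 28. ] dr [ 0.004  0.008 -0.007] F [ 0.1  1.1 -1.9] w 29.0 gf 59.9 t 7.4
pos [568.9  71.   61.8] slide [ 1.9 -0.  27.8] dr [ 0.003  0.006 -0.008] F [ 0.1  0.3 -2. ] w 28.8 gf 59.9 t 7.45
```

>>> step_arm:
  motion:
    - {"slide":[1.2,0,6],"dr":[0,0,0],"jaw":22}
    - {"slide":[1.2,0,12],"dr":[0,0,0],"jaw":22}
    - {"slide":[1.2,0,14],"dr":[0,0,0],"jaw":22}
    - {"slide":[1.2,0,16],"dr":[0,0,0],"jaw":22}
    - {"slide":[1.2,0,18],"dr":[0,0,0],"jaw":22}
    - {"slide":[1.2,0,20],"dr":[0,0,0],"jaw":22}
    - {"slide":[1.2,0,22],"dr":[0,0,0],"jaw":22}
    - {"slide":[1.2,0,23],"dr":[0,0,0],"jaw":22}

```text
clock: 8.45
position: [567.4, 70.9, 38.2]
ee_rot: [0.007, 1.0, -0.0, -0.0]
contact_force: [0.0, -0.4, -2.0]
gripper_width: 29.4
grasp_force: 59.9
```

```bash
python3 -c "
from h import *
go((567.1,71,34),179.25)"
```

```text
pos [567.4  70.9  38.2] slide [0.3 0.1 4.2] dr [-0.    -0.001 -0.007] F [ 0.  -0.4 -2. ] w 29.4 gf 59.9 t 8.45
```

>>> step_arm:
  motion:
    - {"slide":[0,0,2],"dr":[0,0,0],"jaw":22}
    - {"slide":[0,0,3],"dr":[0,0,0],"jaw":22}
    - {"slide":[0,0,4],"dr":[0,0,0],"jaw":22}
    - {"slide":[0,0,4.6],"dr":[0,0,0],"jaw":22}
    - {"slide":[0,0,4.8],"dr":[0,0,0],"jaw":22}
    - {"slide":[0,0,5],"dr":[0,0,0],"jaw":22}
    - {"slide":[0,0,5],"dr":[0,0,0],"jaw":22}
    - {"slide":[0,0,5],"dr":[0,0,0],"jaw":22}

```text
clock: 9.45
position: [567.5, 70.9, 34.2]
ee_rot: [0.007, 1.0, 0.0, 0.0]
contact_force: [-3.7, -0.0, 6.0]
gripper_width: 29.0
grasp_force: 61.1
```

It touches the floor at z 34.2, the expected height. Now release and rise.

>>> step_arm:
  motion:
    - {"slide":[0,0,-0.5],"dr":[0,0,0],"jaw":45}
    - {"slide":[0,0,-0.5],"dr":[0,0,0],"jaw":60}
    - {"slide":[0,0,-0.5],"dr":[0,0,0],"jaw":60}
    - {"slide":[0,0,-10],"dr":[0,0,0],"jaw":60}
    - {"slide":[-10,0,-45],"dr":[0,0,0],"jaw":60}
    - {"slide":[-25,0,-90],"dr":[0,0,0],"jaw":60}
    - {"slide":[-45,0,-125],"dr":[0,0,0],"jaw":60}
    - {"slide":[-45,0,-125],"dr":[0,0,0],"jaw":60}

```text
clock: 10.45
position: [615.6, 70.9, 162.6]
ee_rot: [0.007, 1.0, 0.001, 0.004]
contact_force: [-0.3, 0.3, -0.4]
gripper_width: 60.3
grasp_force: 0.0
```

```bash
python3 - <<'E'
from m import *
im,s=snap('wrist','w5.png'); go((600,-90,250),180)
json.dump({k:list(s[k]) for k in('position','ee_rot')},open('w5.json','w'))
x,y=proj('wrist',[[567.5,71,30]],s)[0].astype(int); print(x,y)
cv2.imwrite('pics/c5.png',cv2.resize(im[max(y-110,0):y+110,x-130:x+130],None,fx=3,fy=2.7))
E
```

```text
pos [613.4  70.6 160.1] slide [  10.7 -160.6  -90.2] dr [ 0.011  0.024 -0.104] F [-1.  -0.5 -1.8] w 60.0 gf 0.0 t 10.5
318 133
```

View pics/c5.png

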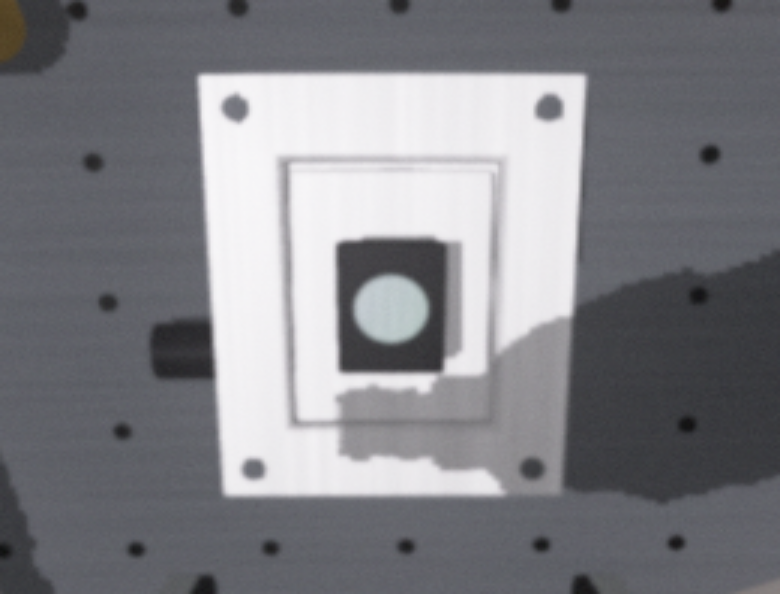

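The crop shows the insert seated square and level in the pocket, with an even thin gap around it: the plate runs from (288,165) to (495,422). Now the latch.

>>> step_arm:
  motion:
    - {"slide":[30,-20,-40],"dr":[0,0,0],"jaw":60}
    - {"slide":[65,-60,-70],"dr":[0,0,0],"jaw":60}
    - {"slide":[105,-100,-90],"dr":[0,0,0],"jaw":60}
    - {"slide":[145,-140,-100],"dr":[0,0,0],"jaw":60}
    - {"slide":[171,-173,-100],"dr":[0,0,0],"jaw":60}
    - {"slide":[171,-173,-100],"dr":[0,0,0],"jaw":60}
    - {"slide":[171,-173,-100],"dr":[0,0,0],"jaw":60}
    - {"slide":[171,-173,-100],"dr":[0,0,0],"jaw":60}

```text
clock: 11.5
position: [439.4, -99.7, 257.7]
ee_rot: [0.007, 1.0, -0.0, -0.001]
contact_force: [-0.7, -0.6, -0.2]
gripper_width: 59.8
grasp_force: 0.0
```

```bash
python3 - <<'E'
from m import *
im,s=snap('wrist','w6.png'); go((440,-100,260),180)
json.dump({k:list(s[k]) for k in('position','ee_rot')},open('w6.json','w'))
x,y=proj('wrist',[[445,-110,130]],s)[0].astype(int); print(x,y)
a,b=max(y-100,0),x-130; print('crop origin',b,a)
cv2.imwrite('pics/c6.png',cv2.resize(im[a:a+200,b:b+260],None,fx=3,fy=3,interpolation=cv2.INTER_CUBIC))
E
```

```text
pos [439.4 -99.7 257.8] slide [-0.6 -0.3 -2.2] dr [-0.001 -0.008 -0.092] F [-0.2  0.2 -0.2] w 60.1 gf 0.0 t 11.55
308 193
crop origin 178 93
```

View pics/c6.png

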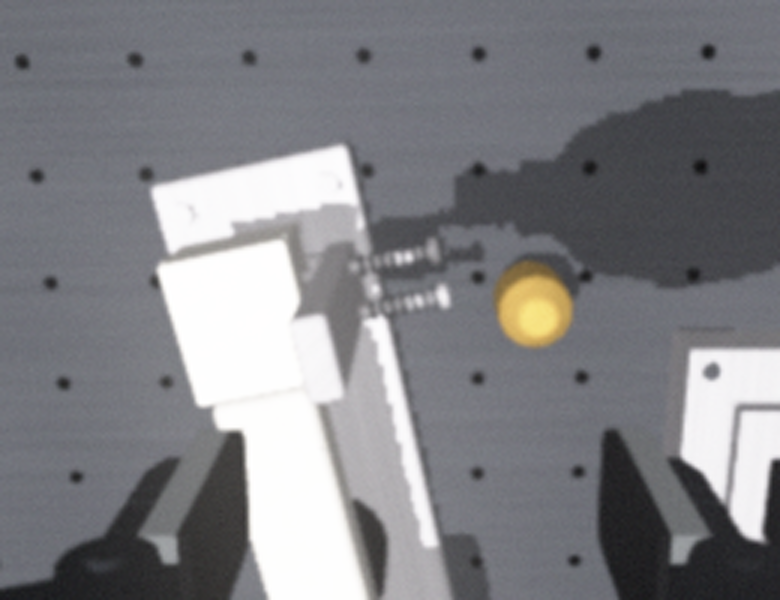

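The crop shows the light top face of the blade with corners at crop (292,320), (325,315), (343,398) and (308,403), the hood's near edge from (160,268) to (283,238), the spring rods at (400,280), and the objective at (535,310).

```bash
python3 - <<'E'
from m import *
s=json.load(open('w6.json')); f=lambda c:np.array(c,float)/3-1/3+[178,93]
B=onz('wrist',f([(292,320),(325,315),(343,398),(308,403)]),150,s)[:,:2]
H=onz('wrist',f([(160,268),(283,238),(203,406)]),91,s)[:,:2]
print(B.round(1).tolist(),'c',B.mean(0).round(1)); a=lambda v:np.degrees(np.arctan2(v[1],v[0])).round(1)
print('blade long',a(B[3]-B[0]),a(B[2]-B[1]),np.hypot(*(B[3]-B[0])),'thick',a(B[1]-B[0]),np.hypot(*(B[1]-B[0])))
print('hood',H.round(1).tolist(),a(H[1]-H[0]),np.hypot(*(H[1]-H[0])),a(H[2]-H[0]),np.hypot(*(H[2]-H[0])))
o=onz('wrist',f([(537,318)]),52,s); print('obj',o)
# arm base plate edge right: crop (345,145)->(437,545) z~?
E=onz('wrist',f([(345,145),(437,545),(153,187)]),12,s)[:,:2]; print('base',a(E[1]-E[0]),a(E[0]-E[2]))
E
```

```text
[[444.3, -139.1], [442.9, -129.3], [469.1, -125.0], [470.6, -135.6]] c [ 456.7 -132.2]
blade long 7.4 9.3 26.45997787113586 thick 98.2 9.884004819057983
hood [[441.9, -194.8], [431.6, -150.0], [495.1, -183.7]] 102.9 45.986900454556256 11.8 54.39497818178237
obj [[474.00483707 -54.38759579  52.        ]]
base 11.0 101.3
```

```bash
python3 -c "
from h import *
go((456.7,-132.2,175),-169.2)"
```

```text
pos [439.4 -99.7 257.8] slide [-17.8 -32.3  82.7] dr [ 0.    -0.008 -1.442] F [-0.2  0.2 -0.2] w 60.1 gf 0.0 t 11.55
```

>>> step_arm:
  motion:
    - {"slide":[-6,-10,0],"dr":[0,0,-0.5],"jaw":60}
    - {"slide":[-12,-22,30],"dr":[0,0,-1.0],"jaw":60}
    - {"slide":[-17.8,-32.3,60],"dr":[0,0,-1.44],"jaw":60}
    - {"slide":[-17.8,-32.3,82],"dr":[0,0,-1.44],"jaw":60}
    - {"slide":[-17.8,-32.3,82],"dr":[0,0,-1.44],"jaw":60}
    - {"slide":[-17.8,-32.3,82],"dr":[0,0,-1.44],"jaw":60}
    - {"slide":[-17.8,-32.3,82],"dr":[0,0,-1.44],"jaw":60}
    - {"slide":[-17.8,-32.3,82],"dr":[0,0,-1.44],"jaw":60}

```text
clock: 12.55
position: [456.8, -132.7, 177.1]
ee_rot: [-0.094, 0.996, -0.0, 0.001]
contact_force: [0.6, -0.4, -0.2]
gripper_width: 59.7
grasp_force: 0.0
```

```bash
python3 - <<'E'
from m import *
im,s=snap('wrist','w7.png'); go((456.7,-132.2,111),-169.2)
json.dump({k:list(s[k]) for k in('position','ee_rot')},open('w7.json','w'))
x,y=proj('wrist',[[457,-132,150]],s)[0].astype(int); print(x,y)
a,b=max(y-100,0),x-130; print('crop origin',b,a)
cv2.imwrite('pics/c7.png',cv2.resize(im[a:a+200,b:b+260],None,fx=3,fy=3,interpolation=cv2.INTER_CUBIC))
E
```

```text
pos [ 456.7 -132.7  177. ] slide [-0.   0.5 66. ] dr [-0.002  0.01  -0.009] F [ 1.  -0.3 -0.7] w 60.0 gf 0.0 t 12.6
320 228
crop origin 190 128
```

View pics/c7.png

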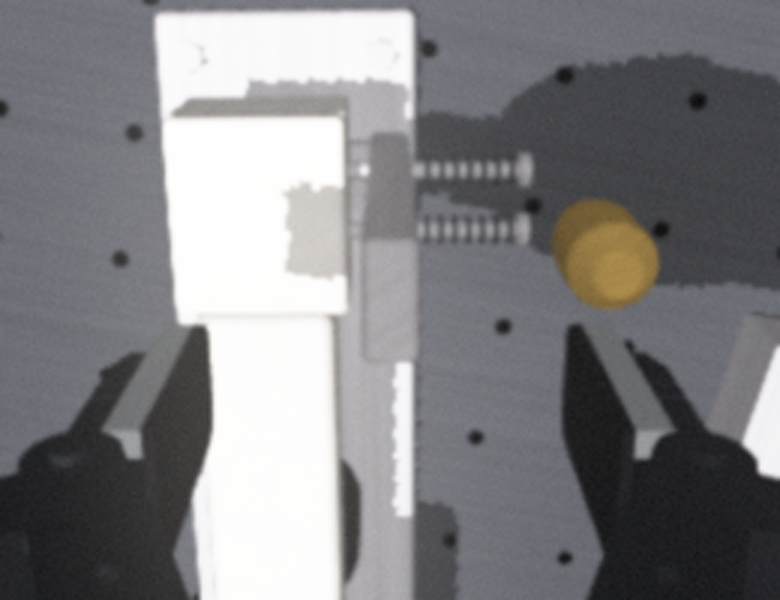

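The picture shows the blade top at crop (362–416, 240–360), centred at (390,300) midway between the fingers, with the arm square to the tool. Spring rod heads are at (525,170) and (525,230). I'll check the rods' height before descending.

```bash
python3 - <<'E'
from m import *
s6=json.load(open('w6.json'));s7=json.load(open('w7.json'))
for a,b in(((437,250),(527,170)),((445,297),(525,230)),((572,318),(640,268))):
    print(tri(ray('wrist',np.array(a)/3-1/3+[178,93],s6),ray('wrist',np.array(b)/3-1/3+[190,128],s7)))
E
```

```text
(array([441.25739197, -95.15188612,  70.17483636]), np.float64(0.38718520990949606))
(array([458.48588968, -92.30640011,  73.59205547]), np.float64(0.292747994094041))
(array([484.79556491, -32.83922106,  10.19141863]), np.float64(3.5335840142958923))
```

The rods are at z≈72, well below the fingertips. Descend and grip the blade.

>>> step_arm:
  motion:
    - {"slide":[0,0.5,30],"dr":[0,0,0],"jaw":60}
    - {"slide":[0,0.5,55],"dr":[0,0,0],"jaw":60}
    - {"slide":[0,0.5,66],"dr":[0,0,0],"jaw":60}
    - {"slide":[0,0.5,66],"dr":[0,0,0],"jaw":60}
    - {"slide":[0,0.5,66],"dr":[0,0,0],"jaw":40}
    - {"slide":[0,0.5,66],"dr":[0,0,0],"jaw":20}
    - {"slide":[0,0.5,66],"dr":[0,0,0],"jaw":5}
    - {"slide":[0,0.5,66],"dr":[0,0,0],"jaw":5}

```text
clock: 13.6
position: [456.7, -132.3, 111.1]
ee_rot: [-0.094, 0.996, -0.0, 0.001]
contact_force: [-0.9, 1.3, 3.9]
gripper_width: 11.5
grasp_force: 59.5
```

>>> step_arm:
  motion:
    - {"slide":[0,0,0],"dr":[0,0,0],"jaw":5}
    - {"slide":[0,0,0],"dr":[0,0,0],"jaw":5}
    - {"slide":[0,0,0],"dr":[0,0,0],"jaw":5}
    - {"slide":[0,0,0],"dr":[0,0,0],"jaw":5}
    - {"slide":[0,0,0],"dr":[0,0,0],"jaw":5}
    - {"slide":[0,0,0],"dr":[0,0,0],"jaw":5}
    - {"slide":[0,0,0],"dr":[0,0,0],"jaw":5}
    - {"slide":[0,0,0],"dr":[0,0,0],"jaw":5}

```text
clock: 14.6
position: [456.8, -132.3, 111.0]
ee_rot: [-0.094, 0.996, -0.0, 0.001]
contact_force: [-0.4, 2.1, 7.1]
gripper_width: 11.3
grasp_force: 59.6
```

>>> step_arm:
  motion:
    - {"slide":[0,2,0],"dr":[0,0,0],"jaw":5}
    - {"slide":[0,4,0],"dr":[0,0,0],"jaw":5}
    - {"slide":[0,6,0],"dr":[0,0,0],"jaw":5}
    - {"slide":[0,8,0],"dr":[0,0,0],"jaw":5}
    - {"slide":[0,10,0],"dr":[0,0,0],"jaw":5}
    - {"slide":[0,12,0],"dr":[0,0,0],"jaw":5}
    - {"slide":[0,13.5,0],"dr":[0,0,0],"jaw":5}
    - {"slide":[0,13.5,0],"dr":[0,0,0],"jaw":5}

```text
clock: 15.6
position: [454.4, -120.2, 111.1]
ee_rot: [-0.094, 0.996, -0.001, 0.001]
contact_force: [-0.7, -7.5, 5.7]
gripper_width: 11.6
grasp_force: 59.7
```

```bash
python3 - <<'E'
from h import *
s=arm.read_state(); print(s['position'],s['contact_force'],s['joints'],s['gripper_width'],s['wrist_torque'])
# lift plan: tool frame x=-armx, z down; grip rel hinge (-240,50), TCP 19 below grip
th=0.39
for i in range(1,17):
    t=th*i/16; c,q=np.cos(t),np.sin(t)
    f=lambda a,b:(a*c+b*q,-a*q+b*c)   # (armx, up)
    x,z=f(-240,31); dx,dz=x+240,z-31
    print(i,'slide x %.1f z %.1f dr_y %.3f'%(-dx,-dz,np.degrees(t)/8))
E
```

```text
[ 454.40569621 -120.21863976  111.05701308] [-0.68720869 -7.52513213  5.66391   ] [ 0.08977434  0.25638519 -0.53030068  0.00321186 -0.7830699  -1.47474438] 11.619255783099565 [-1.98419572 -0.01306857  0.13773329]
1 slide x -0.8 z -5.8 dr_y 0.175
2 slide x -1.8 z -11.7 dr_y 0.349
3 slide x -2.9 z -17.5 dr_y 0.524
4 slide x -4.2 z -23.2 dr_y 0.698
5 slide x -5.5 z -28.9 dr_y 0.873
6 slide x -7.1 z -34.6 dr_y 1.047
7 slide x -8.7 z -40.3 dr_y 1.222
8 slide x -10.6 z -45.9 dr_y 1.397
9 slide x -12.5 z -51.5 dr_y 1.571
10 slide x -14.6 z -57.0 dr_y 1.746
11 slide x -16.8 z -62.5 dr_y 1.920
12 slide x -19.1 z -67.9 dr_y 2.095
13 slide x -21.6 z -73.2 dr_y 2.269
14 slide x -24.2 z -78.5 dr_y 2.444
15 slide x -26.9 z -83.8 dr_y 2.619
16 slide x -29.8 z -88.9 dr_y 2.793
```

It is pulled 12 mm with the bolt free, and 7.5 N matches the spring. Lift along the arc.

>>> step_arm:
  motion:
    - {"slide":[-0.8,0,-5.8],"dr":[0,0.175,0],"jaw":5}
    - {"slide":[-1.8,0,-11.7],"dr":[0,0.35,0],"jaw":5}
    - {"slide":[-2.9,0,-17.5],"dr":[0,0.525,0],"jaw":5}
    - {"slide":[-4.2,0,-23.2],"dr":[0,0.7,0],"jaw":5}
    - {"slide":[-5.5,0,-28.9],"dr":[0,0.87,0],"jaw":5}
    - {"slide":[-7.1,0,-34.6],"dr":[0,1.05,0],"jaw":5}
    - {"slide":[-8.7,0,-40.3],"dr":[0,1.22,0],"jaw":5}
    - {"slide":[-8.7,0,-40.3],"dr":[0,1.22,0],"jaw":5}

```text
clock: 16.6
position: [462.6, -118.7, 150.2]
ee_rot: [-0.093, 0.992, -0.009, -0.085]
contact_force: [-0.0, -7.3, -2.3]
gripper_width: 11.1
grasp_force: 59.0
```

```bash
python3 - <<'E'
from h import *
s=arm.read_state(); print(s['position'],s['contact_force'],s['wrist_torque'],s['gripper_width'],s['joints'])
A=R.from_quat(s['ee_rot']).as_matrix(); print('tilt',np.degrees(np.arccos(-A[2,2])))
o=np.array([-240,31.]); 
t0=.39*7/16; rot=lambda t,v:np.array([v[0]*np.cos(t)+v[1]*np.sin(t),-v[0]*np.sin(t)+v[1]*np.cos(t)])
for i in range(1,10):
    t=.39*(7+i)/16; d=rot(-t0,rot(t,o)-rot(t0,o)); print(i,'x %.1f z %.1f dr %.3f'%(-d[0],-d[1],np.degrees(t-t0)/8))
E
```

```text
[ 462.61227969 -118.68693416  150.21495379] [-0.02736281 -7.2886237  -2.28146143] [-1.96144844 -0.94394297  0.58274747] 11.095061321883843 [ 0.10101112  0.29566612 -0.36791612  0.01891632 -1.07765142 -1.49486535]
tilt 9.807189186461029
1 x -0.8 z -5.8 dr 0.175
2 x -1.8 z -11.7 dr 0.349
3 x -2.9 z -17.5 dr 0.524
4 x -4.2 z -23.2 dr 0.698
5 x -5.5 z -28.9 dr 0.873
6 x -7.1 z -34.6 dr 1.047
7 x -8.7 z -40.3 dr 1.222
8 x -10.6 z -45.9 dr 1.397
9 x -12.5 z -51.5 dr 1.571
```

>>> step_arm:
  motion:
    - {"slide":[-0.8,0,-5.8],"dr":[0,0.175,0],"jaw":5}
    - {"slide":[-1.8,0,-11.7],"dr":[0,0.35,0],"jaw":5}
    - {"slide":[-2.9,0,-17.5],"dr":[0,0.525,0],"jaw":5}
    - {"slide":[-4.2,0,-23.2],"dr":[0,0.7,0],"jaw":5}
    - {"slide":[-5.5,0,-28.9],"dr":[0,0.87,0],"jaw":5}
    - {"slide":[-7.1,0,-34.6],"dr":[0,1.05,0],"jaw":5}
    - {"slide":[-9.6,0,-43.1],"dr":[0,1.31,0],"jaw":5}
    - {"slide":[-12.5,0,-51.5],"dr":[0,1.57,0],"jaw":5}

```text
clock: 17.6
position: [483.1, -115.0, 199.0]
ee_rot: [-0.091, 0.977, -0.019, -0.194]
contact_force: [-1.0, -6.8, -0.6]
gripper_width: 11.4
grasp_force: 59.0
```

>>> step_arm:
  motion:
    - {"slide":[0,0,0],"dr":[0,0,0],"jaw":5}
    - {"slide":[0,0,0],"dr":[0,0,0],"jaw":5}
    - {"slide":[0,0,0],"dr":[0,0,0],"jaw":5}
    - {"slide":[0,0,0],"dr":[0,0,0],"jaw":5}
    - {"slide":[0,0,0],"dr":[0,0,0],"jaw":5}
    - {"slide":[0,0,0],"dr":[0,0,0],"jaw":5}
    - {"slide":[0,0,0],"dr":[0,0,0],"jaw":5}
    - {"slide":[0,0,0],"dr":[0,0,0],"jaw":5}

```text
clock: 18.6
position: [483.0, -115.1, 198.8]
ee_rot: [-0.091, 0.977, -0.019, -0.193]
contact_force: [0.1, -7.3, -0.5]
gripper_width: 11.5
grasp_force: 59.1
```

```bash
python3 - <<'E'
from h import *
im,_=snap('side','s9.png'); s=arm.read_state(); print(s['position'],s['contact_force'],s['gripper_width'],abs(s['joint_vel']).max())
A=R.from_quat(s['ee_rot']).as_matrix(); print('tilt',np.degrees(np.arccos(-A[2,2])), 'grip z',(s['position']-19*A[:,2])[2])
cv2.imwrite('pics/c9.png',cv2.resize(im[130:330,220:480],None,fx=3,fy=3,interpolation=cv2.INTER_CUBIC))
E
```

```text
[ 482.97453495 -115.14744267  198.79027172] [-0.57754382 -7.30633198 -1.05247698] 11.229175116366873 0.0014156928456206031
tilt 22.371277193407167 grip z 216.36027378717415
```

View pics/c9.png

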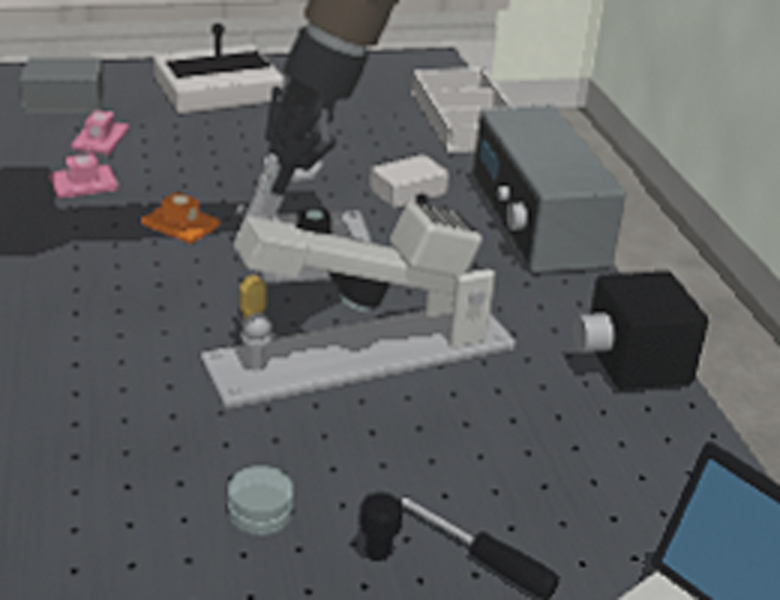

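The picture shows the nose (275,245) lifted clear of the ball (257,330), with the blade held in the fingers and the objective still standing at (252,295). The arm is still, so I'll hand it in.

```bash
python3 -c "
from bench import arm
print(arm.job_done())"
```

```text
the job is handed in; nothing more can be done
None
```

The rectangular insert is seated flat and square in the stage pocket and released. The latch is pulled about 12 mm, and I handed the job in at about 19 s with the condenser arm held still and the nose raised about 9 cm (reckoned from the gripper pose).

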